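# Load the component carrier into the test bay and latch the gate

### The job

Load the carrier that is full of red components into the test bay: set it down flat on the floor of the pocket, keeping it level and not dropping it. Then take the gate's latch bar by its red knob, lift it, swing the gate shut so that the bar passes over the low front lip of the yellow keeper, and let the bar drop fully into the notch. Leave everything else on the bench where it is.

Things in the scene. Friction and masses are not known exactly. Their poses are not given: they have to be found in the camera images.
- carrier_grip (a point): Grip point of the loose carrier full of red components: black plate 90 x 120 x 18 mm (own x, y, z), red components 9 mm tall on it, and in its middle an upright fin handle, 14 mm thick along own x, 70 mm long along own y, up to 70 mm above the underside. The point is on the fin's centre, 54 mm above the underside; z up. 0.2 to 0.4 kg. Half a turn makes no difference.
- carrier: The same carrier, origin at the centre of its underside, same axes.
- empty_grip (a point): The same point of an identical carrier without red components, not to be used; it stays where it is. The two may stand in either place.
- bay: The test bay, fixed to the bench: aluminium plate 260 x 250 x 12 mm with a pocket, gate and yellow keeper. Same axes as pocket; origin on the bench, 20 mm in front (-x) of the pocket's centre. Behind the pocket, from 92 mm beyond its centre, stands a white housing, its top 50 mm above the pocket floor.
- pocket (a point): Centre of the pocket's floor (12 mm above the bench); x points away from the gate to the back wall, y along the shut gate towards the hinge, z up. Inside 130 mm wide along y; along x from the shut gate 61 mm in front of the point to the back wall 51 mm behind it. Open above; walls 25 mm high. The carrier stands in it with its own y along this y, 5 mm free each side.
- gate_hinge (a point): Axis of the gate's upright hinge, on the bay, at the height of the pocket's floor; same axes as pocket (it lies 65 mm in front of it and 85 mm to +y). The hinge post ends 58 mm above.
- gate (a joint): Gate angle about its upright hinge, rad: 0 shut, growing as it opens outwards; at angle q the gate points from the hinge along (-sin q, -cos q) in the pocket's x, y. White panel 8 mm thick, to 154 mm from the hinge, top 46 mm above the pocket floor. A light friction hinge, stays where left; limits -0.035 and 1.2.
- latch (a joint): Angle of the latch bar on the gate, rad: 0 level on its rest, growing as the free end is lifted, at most 0.7; falls back by its weight (0.14 kg). Steel bar 10 mm thick, 12 mm high, centre line 63 mm above the pocket floor, in the gate's plane; pivots on the gate 45 mm from the hinge axis and reaches 210 mm from it, past the gate's end.
- latch_knob (a point): Grip point on the latch bar's red knob: an upright round peg 18 mm in diameter, 42 mm tall, its top 18 mm above the point, the bar 24 mm below it. With the bar down it is 135 mm from the hinge axis along the gate, 90 mm out from and 30 mm above the bar's pivot; it moves with bar and gate. Own -y points along the bar to its free end.
- notch (a point): Middle of the notch floor in the yellow keeper, 185 mm from the hinge; axes as pocket. Notch 20 mm wide along x; front lip (-x side) 12 mm thick, 16 mm high; back stop (+x side) 50 mm high. The lowered bar's underside is 2 mm above this floor: lift its end over 14 mm to pass the lip (latch joint above 0.11; 0.15 to 0.3 is good). Held against the back stop it is over the notch.
- meter: Grey and black handheld meter lying flat, 94 x 190 x 34 mm, origin under its centre; bystander.
- reel: Round coil of red components on a white disc, 130 mm across, 30 mm tall, origin under its centre; bystander.
- driver: Green-handled screwdriver lying on the bench in front of the robot; bystander.
- flux_jar: Small jar, 50 mm across, 60 mm tall, origin under its centre; bystander.
- bit_tray: Black divided tray 100 x 160 x 30 mm, origin under its centre; bystander.
- pin_cup: Blue cup, 60 mm across, 60 mm tall, origin under its centre; bystander.

How it is judged:
On the way, in this order (a step that is already met when the one before it is completed fails the run):
1. the full carrier stands seated in the pocket, let go (x of carrier_grip in the frame of pocket between -0.018 and 0.01 m and y of carrier_grip in the frame of pocket between -0.009 and 0.009 m and z of carrier_grip in the frame of pocket between 0.049 and 0.058 m and angle between carrier_grip's own z axis and vertical below 0.06 rad and angle between the y axis of carrier_grip and the y axis of pocket, either way round below 0.15 rad and contact force between the fingers and carrier below 0.05 N), for 0.2 s.
2. the latch bar is lifted over the keeper's lip (value of joint latch above 0.09 rad and value of joint gate below 0.2 rad), for 0.04 s.
3. the gate is shut and the bar has dropped into the notch (value of joint gate between -0.045 and 0.045 rad and value of joint latch below 0.04 rad), for 0.2 s.
At the end, for the whole second after the job is handed in: The full carrier stands flat in the pocket (grip point 49 to 58 mm above the floor, within 9 mm sideways and between 18 mm in front of and 10 mm behind the pocket's centre, lined up within 0.15 rad), the gate is shut within 0.045 rad, the latch bar is down in the notch (under 0.04 rad), all at rest (all of step 3 and x of carrier_grip in the frame of pocket between -0.018 and 0.01 m and y of carrier_grip in the frame of pocket between -0.009 and 0.009 m and z of carrier_grip in the frame of pocket between 0.049 and 0.058 m and angle between carrier_grip's own z axis and vertical below 0.06 rad and angle between the y axis of carrier_grip and the y axis of pocket, either way round below 0.15 rad and velocity of joint latch between -0.05 and 0.05 rad/s and velocity of joint gate between -0.05 and 0.05 rad/s and linear speed of carrier below 0.02 m/s); the robot touches nothing.
It fails at once if the full carrier is tipped by more than 0.5 rad (angle between carrier_grip's own z axis and vertical above 0.5 rad).
It fails at once if the full carrier is let go more than about 20 mm above the pocket floor (height (world z) of carrier above 0.034 m and contact force between the fingers and carrier below 0.01 N).
It fails at once if one of the other loose things on the bench (empty carrier, meter, reel, screwdriver, jar, tray, cup) is shifted by more than 30 mm (distance of any of empty_grip, meter, reel, driver, flux_jar, bit_tray, pin_cup from where it was at the start of the episode above 0.03 m).
It also fails if it takes over 54 s, if anything falls off the work surface, if the arm or the gripper's body presses on something with over 40 N, if the wrist force passes 120 N, or if a joint passes its speed limit or range.

### The arm

A 6-joint arm with a two-finger parallel gripper is mounted at the origin on the work surface. World frame = base frame: x ahead of the robot, y to its left, z up, the work surface at z = 0. Lengths are in m, angles in rad, forces in N, time in s.
With the tool pointing down it reaches from about 0.25 to 0.8 m from the base axis. Payload 3.9 kg.
Tool frame: the origin (TCP) lies at the very end of the fingers, on their centre line; the grasp point (between the pads) lies 19 mm behind it (env.grip_point_offset is the distance from the TCP to the grasp point, in m); z points along the fingers, y is the line along which they close (so a half turn about z gives the same grasp; the last joint's range is limited). The gripper opens to 85 mm and grips with 20 to 120 N. Pads are 22 mm wide; open, the fingers measure 114 mm over their backs; the gripper's body (76 mm by 85 mm) begins 54 mm behind the grasp point. The pads swing forward as they close: fully open they stand 13 mm farther back than shut.
Start: joints at [1.295, 0.26, -0.138, 1.173, 0, 1.571], TCP at [0.143, 0.505, 0.231] pointing down, gripper open.
Joint ranges: [-2.78, 2.78], [-0.83, 1.72], [-1.28, 1.37], [-1.9, 2.12], [-1.57, 1.48], [-3.14, 3.14]. Speed limits (rad/s): [2.57, 2.57, 3.14, 3.14, 3.14, 3.14].

### API

Orientations are given as a rotation vector (axis times angle).
In Python, from plant import env, eyes, job gives the robot as it stands.
- The arm moves only by the tool drive_tool, never from a script. Its argument "targets" is one flat list of numbers, 7 for each row, row after row: the turn, a rotation vector about the tool's x, y, z in degrees, then the shift along the tool's x, y, z in mm, then the finger opening in mm, from 0 to 85.4. In form: [rx, ry, rz, x, y, z, grip, rx, ry, rz, x, y, z, grip, ...]. A call has 1 to 5 rows; each row is the pose to reach, as a shift and turn from the pose commanded when the call began, along the tool's axes at that moment; what a row does not reach only later rows make up. A row lasts 1/8 s, in which the tool goes at most 62.5 mm and 10.7 degrees, less where a joint would pass 70% of its speed; a pose out of reach is approached as far as the arm can. A call with a gripper value outside its range is refused whole. The fingers move at their own pace and stop on an object; "newtons" is the grip in N (left out, the last holds). Time passes only in rows, so rows that repeat a pose let the fingers close. It gives the time, the measured TCP pose, the force, the opening and the grip force at its end, in the units of the state.
- env.sense(): the state, without advancing time (a new reading comes with each control period).
- eyes.read_camera(name): name is "scene" or "top" or "wrist"; returns a dict with "color" (420x560x3 uint8, blue, green, red), "z_map" (420x560 float32, m along the optical axis (not along the pixel's ray), 0 where there is no reading), "intrinsics" (3x3 intrinsics, pixels), "xyz" and "attitude" of the camera in the world; the wrist camera has in their place "tool_from_camera" (4x4, takes a point from camera to tool coordinates, whose origin is the TCP and whose axes are the flange's). Camera axes: x right, y down, z forward; pixel columns grow to the right and rows downward; lengths in m; the calibration is good to about 2 mm. The wrist camera is an equidistant fisheye: a pixel r from the principal point sees the ray r / f radians off the axis. A picture is of the moment at which its call begins: read the wrist's pose just before it.
- job.close_job(): hands the job in; it is judged then, once.
The state is a dict: "t": time; "joint_pos": joint angles; "qd": joint speeds; "joint_torque": joint torques, N m; "position": TCP position; "orientation": TCP orientation; "wrist_force": force on the tool from outside, world axes, zero at the start; "ft_torque": the same for the moment, N m; "grip_width": finger opening in m; "finger_force": force on a finger pad.
Only numpy, scipy, OpenCV 4.12 (cv2) and the standard library are available. Lean on these libraries where they do the work, as an engineer would, in place of code of your own. Each camera call takes 0.05 s, during which the arm holds its last target. There are 200 camera calls.

## Working session

There is one attempt and no reset: what is moved stays moved. The work goes in short steps, Python scripts to look and compute and a tool call to move; the robot and the scene stay as the last step left them, time stands still between calls to the robot, and variables do not carry over. Pictures are saved under pics/ and viewed, at most 10 in all, crops included, and the job is handed in when it is done.

Besides the shell and the picture viewer there is one more tool, called after "Emit:" as a command line: name --argument value ..., lists and objects as JSON in quotes. drive_tool: Moves the arm, as the interface text tells. Its arguments: {"type":"object","properties":{"targets":{"type":"array","items":{"type":"number"}},"newtons":{"type":"number"}},"required":["targets"]}

```bash
mkdir -p pics; ls; python3 - <<'E'
from plant import env, eyes, job
import cv2,numpy as np
s=env.sense(); print(s)
for n in ("scene","top"):
    d=eyes.read_camera(n); np.savez(f"pics/{n}0.npz",**d); cv2.imwrite(f"pics/{n}0.png",d["color"])
    print(n,d["intrinsics"],d["xyz"],d["attitude"],(d["z_map"]>0).mean())
a=cv2.imread("pics/scene0.png");b=cv2.imread("pics/top0.png")
E
```

```text
pics
{'t': 0.0, 'joint_pos': array([ 1.29498345e+00,  2.60701020e-01, -1.39369102e-01,  1.17269802e+00,
        5.21124977e-06,  1.57079427e+00]), 'qd': array([ 0.00013454,  0.00013877, -0.0008184 , -0.00106501,  0.00140816,
        0.00052232]), 'joint_torque': array([-1.78334452e-03, -4.05678892e+01,  2.53923243e+01,  1.87961420e-02,
       -1.31161669e-04,  5.71208062e-06]), 'position': array([0.14278624, 0.50450407, 0.23045597]), 'orientation': array([-4.31832531e-01, -3.11149163e+00,  3.06651458e-03]), 'wrist_force': array([ 0.04853617, -0.27968951,  0.54976564]), 'ft_torque': array([-0.0037231 , -0.00640415,  0.05864401]), 'finger_force': 0.0, 'grip_width': 0.08541191335821532}
scene [[475.66959263   0.         281.15706885]
 [  0.         475.66959263 214.54431063]
 [  0.           0.           1.        ]] [1.64015566 0.36256844 0.98435116] [-1.42658892 -1.96801768  0.95190702] 0.9920365646258503
top [[426.34399528   0.         273.97875537]
 [  0.         426.34399528 202.66410174]
 [  0.           0.           1.        ]] [0.38313405 0.00912624 1.2515979 ] [-2.13567258  2.16490502 -0.14890416] 0.9959736394557823
```

View pics/top0.png

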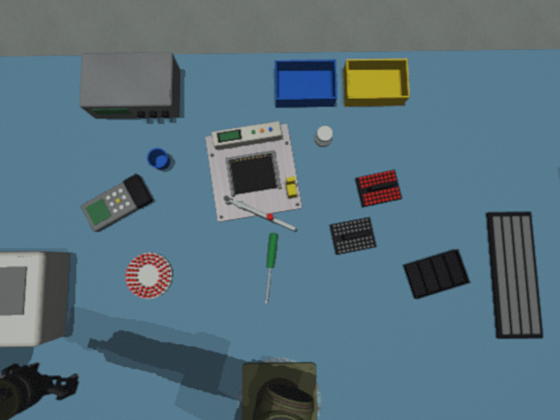

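View pics/scene0.png

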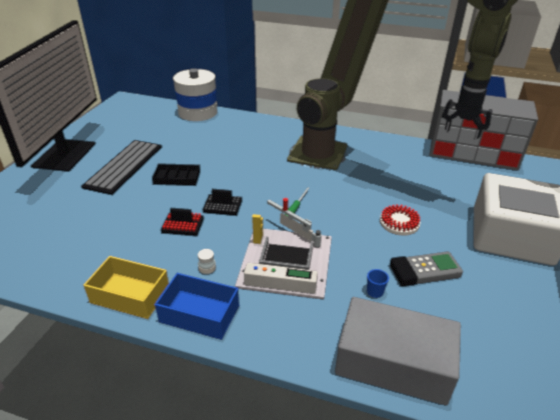

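```bash
cat > h.py <<'E'
import numpy as np,cv2
from scipy.spatial.transform import Rotation as R
def world(d,u,v,z=None):
    "pixels -> world, on plane z or by depth"
    K=d["intrinsics"];u=np.asarray(u,float);v=np.asarray(v,float)
    r=np.stack([(u-K[0,2])/K[0,0],(v-K[1,2])/K[1,1],np.ones_like(u)],-1)
    M=R.from_rotvec(d["attitude"]).as_matrix();w=r@M.T
    if z is None: s=d["z_map"][v.astype(int),u.astype(int)]
    else: s=(z-d["xyz"][2])/w[...,2]
    return d["xyz"]+w*s[...,None]
def rect(P):
    "min-area rectangle of xy points (mm): centre, size, angle deg"
    return cv2.minAreaRect((np.asarray(P)[:,:2]*1000).astype(np.float32))
E
python3 - <<'E'
from h import *
d=dict(np.load("pics/top0.npz"));c=d["color"].astype(int)
vv,uu=np.mgrid[:420,:560];W=world(d,uu,vv)
b,g,r=c[...,0],c[...,1],c[...,2]
def box(m,x0,x1,y0,y1):
    k=np.zeros_like(m);k[y0:y1,x0:x1]=1;return m&k
def rep(n,m,z=None):
    v,u=np.nonzero(m); P=world(d,u,v,z) if len(u) else np.zeros((1,3))
    print(n,len(u),rect(P) if len(u)>3 else'',P.mean(0).round(4),np.percentile(P[:,2],[5,50,95]).round(3))
one=np.ones_like(b,bool)
red=(r>110)&(g<70)&(b<70)
rep("full red",box(red,350,405,160,212),.027)
rep("full fin",box((W[...,2]>.055),350,405,160,212),.07)
rep("empty fin",box((W[...,2]>.055),325,378,213,258),.07)
blk=(c.max(-1)<75)
rep("floor",box(blk&(W[...,2]<.025),222,285,150,200),.012)
plate=box((c.min(-1)>110),195,310,115,230)&(W[...,2]<.02)&(W[...,2]>.006)
rep("plate",plate,.012)
yel=(r>120)&(g>100)&(b<70)
rep("keeper",box(yel,280,305,170,205)); rep("keeper top",box(yel&(W[...,2]>.05),280,305,170,205))
rep("knob",box(red,258,282,208,228))
rep("bar",box(W[...,2]>.06,220,300,190,232))
print("depth map crop z mm");
print((W[180:234:3,216:302:4,2]*1000).round().astype(int))
im=cv2.resize(d["color"][110:250,190:410],None,fx=3.6,fy=3.6,interpolation=cv2.INTER_CUBIC);cv2.imwrite("pics/c1.png",im)
E
```

```text
full red 393 ((594.54541015625, -300.2991027832031), (83.31090545654297, 105.17130279541016), 11.248296737670898) [ 0.593  -0.3004  0.027 ] [0.027 0.027 0.027]
full fin 157 ((590.7584228515625, -283.6414489746094), (132.54103088378906, 143.85556030273438), 1.046735405921936) [ 0.5939 -0.295   0.07  ] [0.07 0.07 0.07]
empty fin 144 ((458.0079040527344, -206.62258911132812), (116.40377044677734, 120.68798828125), 80.84611511230469) [ 0.4553 -0.2143  0.07  ] [0.07 0.07 0.07]
floor 1433 ((642.93359375, 69.50081634521484), (103.56393432617188, 128.13172912597656), 9.046621322631836) [0.6416 0.0697 0.012 ] [0.012 0.012 0.012]
plate 3692 ((649.3695678710938, 69.5992660522461), (260.1394958496094, 251.54856872558594), 8.742900848388672) [0.6268 0.0702 0.012 ] [0.012 0.012 0.012]
keeper 115 ((495.37847900390625, -24.215248107910156), (28.31310272216797, 232.46559143066406), 80.4004135131836) [ 0.5872 -0.0395  0.0963] [0.066 0.082 0.12 ]
keeper top 115 ((495.37847900390625, -24.215248107910156), (28.31310272216797, 232.46559143066406), 80.4004135131836) [ 0.5872 -0.0395  0.0963] [0.066 0.082 0
[... 1705 characters left out ...]
  6    4]
 [   2   18   13   15   15   16   13   13   13   -2   -1   40   80  125
   123    3   -3    2   -3   -1    0    0]
 [   1   17   15   14    6    4    1    0    0   -4    3   -1    4  110
    84   77    3    4    1    1    0    5]
 [   5    3    6    4    0    1    4   -1    2    3    2    4   -2    1
     2   84   78   80    5   -1    3    0]
 [   3   -1    0    0    6    4    1   -2   -2    1    3    2    4   -1
     2    4    2   85   79    1    5    0]
 [   4    4    4    7   -4    0    4    4    3    1    5    1    1   -2
     3   -2   -2    1    2   81    2   -4]
 [  -1    3   -2   -2    5   -2    4    3    3   -2    3   -3   -2    0
    -2   -1    5    2    2    4    1    6]]
```

View pics/c1.png

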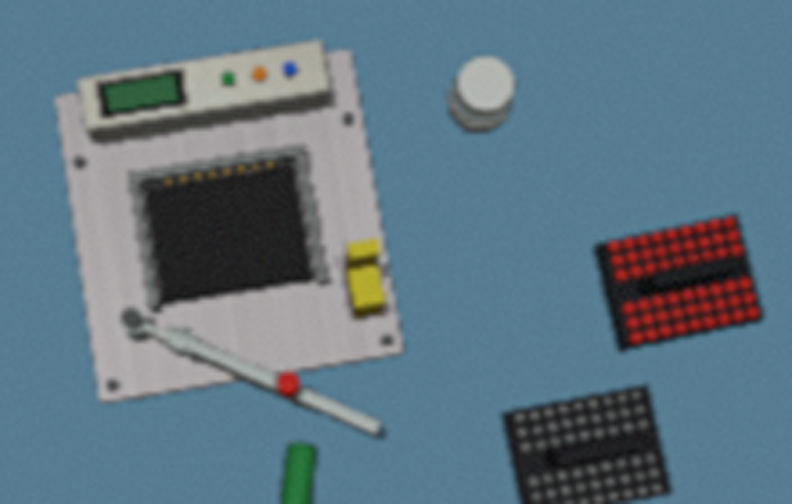

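Emit:
drive_tool --targets '[0,0,63,-653,-652,0,85,0,0,63,-653,-652,0,85,0,0,63,-653,-652,0,85,0,0,63,-653,-652,0,85,0,0,63,-653,-652,0,85]'

```text
t: 0.72
position: [0.2961, 0.2306, 0.2311]
orientation: [1.798, 2.576, 0.0]
wrist_force: [0.8, 0.4, 0.0]
grip_width: 0.0851
finger_force: 0.0
```

```bash
cat >> h.py <<'E'
def row(pos,yang,tilt=0,lag=None):
    """shift/turn (deg, mm, tool axes) from the measured pose to TCP pos (m), tool down, y axis at yang deg;
    tilt: deg about own tool y afterwards"""
    from plant import env
    s=env.sense();A=R.from_rotvec(s["orientation"])
    a=np.radians(yang);y=np.array([np.cos(a),np.sin(a),0]);z=np.array([0,0,-1.]);x=np.cross(y,z)
    B=R.from_matrix(np.stack([x,y,z],1))*R.from_rotvec([0,np.radians(tilt),0])
    print("t",s["t"],"at",s["position"].round(4),"F",s["wrist_force"].round(1),"w",round(s["grip_width"],4),"f",round(s["finger_force"],1))
    print("ROW",(A.inv()*B).as_rotvec(degrees=True).round(1),(A.inv().apply(np.asarray(pos)-s["position"])*1000).round(1))
E
python3 -c "
from h import *
row([.594,-.3,.23],11.2)"
```

```text
t 0.725 at [0.2961 0.2306 0.2311] F [0.8 0.4 0. ] w 0.0851 f 0.0
ROW [0. 0. 9.] [-600.8   96.6    1.3]
```

Emit:
drive_tool --targets '[0,0,9,-601,97,0,85,0,0,9,-601,97,0,85,0,0,9,-601,97,0,85,0,0,9,-601,97,0,85,0,0,9,-601,97,0,85]'

```text
t: 1.35
position: [0.4507, -0.0411, 0.2311]
orientation: [-1.989, -2.432, -0.001]
wrist_force: [0.7, 1.0, 0.4]
grip_width: 0.085
finger_force: 0.0
```

Emit:
drive_tool --targets '[0,0,0,-281,92,0,85,0,0,0,-281,92,0,85,0,0,0,-281,92,0,85,0,0,0,-281,92,0,85,0,0,0,-281,92,0,85]'

```text
t: 1.98
position: [0.597, -0.2986, 0.2302]
orientation: [-1.989, -2.431, 0.0]
wrist_force: [0.1, 0.4, 0.5]
grip_width: 0.0847
finger_force: 0.0
```

```bash
python3 - <<'E'
from h import *
row([.594,-.3,.23],11.2)
from plant import eyes
d=eyes.read_camera("wrist");np.savez("pics/w1.npz",**d);cv2.imwrite("pics/w1.png",d["color"])
print(d["intrinsics"],d["tool_from_camera"].round(4))
E
```

```text
t 1.975 at [ 0.597  -0.2986  0.2302] F [0.1 0.4 0.5] w 0.0847 f 0.0
ROW [-0.  -0.   0.2] [-0.8 -3.2  0.2]
[[325.1922621    0.         277.51181637]
 [  0.         325.1922621  207.30975124]
 [  0.           0.           1.        ]] [[-8.000e-04 -9.459e-01 -3.244e-01  8.500e-02]
 [ 1.000e+00 -6.000e-04 -5.000e-04  3.000e-04]
 [ 3.000e-04 -3.244e-01  9.459e-01 -1.434e-01]
 [ 0.000e+00  0.000e+00  0.000e+00  1.000e+00]]
```

View pics/w1.png

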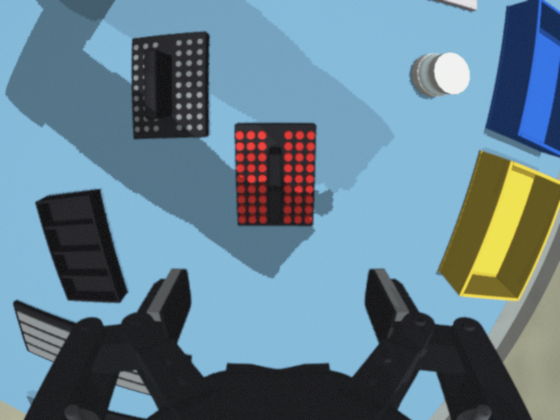

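```bash
cat >> h.py <<'E'
def wrist(d,pos,ori,u,v,z):
    "wrist fisheye pixels -> world on plane z"
    K=d["intrinsics"];T=d["tool_from_camera"]
    p=np.stack([(np.asarray(u,float)-K[0,2])/K[0,0],(np.asarray(v,float)-K[1,2])/K[1,1]],-1)
    th=np.linalg.norm(p,axis=-1,keepdims=True);ray=np.concatenate([p*np.sinc(th/np.pi)/np.where(th>1e-9,th,1)*1*np.where(th>1e-9,th,1),np.cos(th)],-1)
    A=R.from_rotvec(ori).as_matrix();w=ray@T[:3,:3].T@A.T;o=pos+A@T[:3,3]
    return o+w*((z-o[2])/w[...,2])[...,None]
E
sed -i 's|p\*np.sinc(th/np.pi)/np.where(th>1e-9,th,1)\*1\*np.where(th>1e-9,th,1)|p*np.sinc(th/np.pi)|' h.py
python3 - <<'E'
from h import *
from plant import env
s=env.sense();d=dict(np.load("pics/w1.npz"));c=d["color"].astype(int)
m=((c[...,0]-c[...,2])<25);k=np.zeros_like(m);k[105:245,222:330]=1
m=(m&k).astype(np.uint8);m=cv2.morphologyEx(m,cv2.MORPH_OPEN,np.ones((5,5)))
v,u=np.nonzero(m);print(u.min(),u.max(),v.min(),v.max())
for z in (.018,.012): print(z,rect(wrist(d,s["position"],s["orientation"],u,v,z)))
r=(c[...,2]>110)&(c[...,1]<80)&(m>0);v,u=np.nonzero(r)
print("red",rect(wrist(d,s["position"],s["orientation"],u,v,.027)))
E
```

```text
235 315 124 225
0.018 ((596.7354736328125, -304.671142578125), (88.5160140991211, 117.73069763183594), 11.139540672302246)
0.012 ((596.9700927734375, -306.1139221191406), (90.01631164550781, 119.72614288330078), 11.139533042907715)
red ((596.910888671875, -304.342529296875), (85.00992584228516, 103.60083770751953), 11.21137809753418)
```

Emit:
drive_tool --targets '[0,0,0,-6,-1,60,85,0,0,0,-6,-1,120,85,0,0,0,-6,-1,165,85,0,0,0,-6,-1,190,85,0,0,0,-6,-1,195,85]'

```text
t: 2.65
position: [0.5943, -0.301, 0.0335]
orientation: [-1.984, -2.428, 0.002]
wrist_force: [0.1, -0.2, 0.3]
grip_width: 0.0848
finger_force: 0.0
```

Emit:
drive_tool --targets '[0,0,0,0,0,0,5,0,0,0,0,0,0,5,0,0,0,0,0,0,5,0,0,0,0,0,0,5,0,0,0,0,0,0,5]' --newtons 50

```text
t: 3.28
position: [0.5968, -0.3027, 0.0374]
orientation: [1.987, 2.431, -0.0]
wrist_force: [-2.0, -0.1, 4.6]
grip_width: 0.0135
finger_force: 50.2
```

Emit:
drive_tool --targets '[0,0,0,0,0,-25,5,0,0,0,0,0,-75,5,0,0,0,0,0,-130,5,0,0,0,10,5,-180,5,0,0,0,40,20,-200,5]'

```text
t: 3.9
position: [0.6092, -0.2604, 0.2394]
orientation: [1.988, 2.426, 0.002]
wrist_force: [0.9, 0.0, -4.4]
grip_width: 0.0136
finger_force: 49.3
```

Emit:
drive_tool --targets '[0,0,1,40,20,0,5,0,0,2,85,43,0,5,0,0,2,130,65,0,5,0,0,2,165,83,0,5,0,0,2,185,93,0,5]'

```text
t: 4.53
position: [0.6623, -0.0571, 0.2351]
orientation: [-2.027, -2.398, 0.002]
wrist_force: [0.5, -1.0, -3.4]
grip_width: 0.0132
finger_force: 49.3
```

```bash
python3 - <<'E'
from h import *
from plant import eyes,env
row([.644,.069,.24],8.8)
s=env.sense()
d=eyes.read_camera("wrist");np.savez("pics/w2.npz",pos=s["position"],ori=s["orientation"],**d);cv2.imwrite("pics/w2.png",d["color"])
E
```

```text
t 4.525 at [ 0.6623 -0.0571  0.2351] F [ 0.5 -1.  -3.4] w 0.0132 f 49.3
ROW [-0.1 -0.   0.8] [127.3   3.   -4.8]
```

View pics/w2.png

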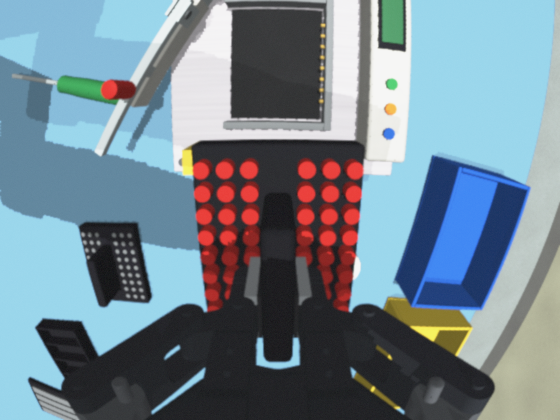

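```bash
python3 - <<'E'
from h import *
d=dict(np.load("pics/w2.npz"));g=cv2.cvtColor(d["color"],cv2.COLOR_BGR2GRAY)
for u in (245,275,300): print("col",u,"v0-16",g[0:16,u],"v114-134",g[114:135,u])
for v in (30,60,100): print("row",v,"u222-240",g[v,222:241],"u308-338",g[v,308:338])
f=lambda u,v,z:wrist(d,d["pos"],d["ori"],u,v,z)[:2].round(4)
for p in ((240,121),(310,121)): print(f(*p,.037))
im=cv2.resize(d["color"][0:170,160:400],None,fx=3.3,fy=3.3,interpolation=cv2.INTER_CUBIC);cv2.imwrite("pics/c2.png",im)
E
```

```text
col 245 v0-16 [161 106  72  64  65  66  88 135 151 103  62  60  58  58  57  58] v114-134 [ 54  52  56 107 186 213 169 130 154 165 167 163 162 161 167 199 226 232
 233 232 230]
col 275 v0-16 [153  99  66  66  64  68  89 138 153  97  57  56  59  60  59  60] v114-134 [ 56  54  56  87 156 204 169 129 149 163 167 165 162 160 150 165 212 230
 232 232 229]
col 300 v0-16 [182 141  88  66  65  63  67 103 148 121  73  57  58  59  57  59] v114-134 [ 53  53  52  59 121 203 213 148 126 159 167 166 164 163 157 141 155 207
 229 232 230]
row 30 u222-240 [243 243 243 243 243 243 243 242 236 188 107  60  58  57  57  58  60  58
  58] u308-338 [ 57  58  58  62  58  59  60  57  58  59  59  49  44  68 101 104  80  95
 148 188 193 193 191 190 191 209 238 242 243 242]
row 60 u222-240 [230 230 230 230 230 233 239 240 228 143  66  59  57  57  59  58  56  57
  59] u308-338 [ 57  58  59  59  60  60  58  59  58  58  52  48  61  92 104  91  74 107
 166 189 192 191 189 188 201 232 241 242 243 243]
row 100 u222-240 [232 232 231 232 231 232 231 222 163  89  56  55  51  53  52  54  55  52
  53] u308-338 [ 53  52  51  52  51  51  53  54  50  49  72 125 170 181 168 116 106 148
 164 164 164 163 164 175 210 225 228 229 228 228]
[ 0.6128 -0.0012]
[0.685  0.0108]
```

View pics/c2.png

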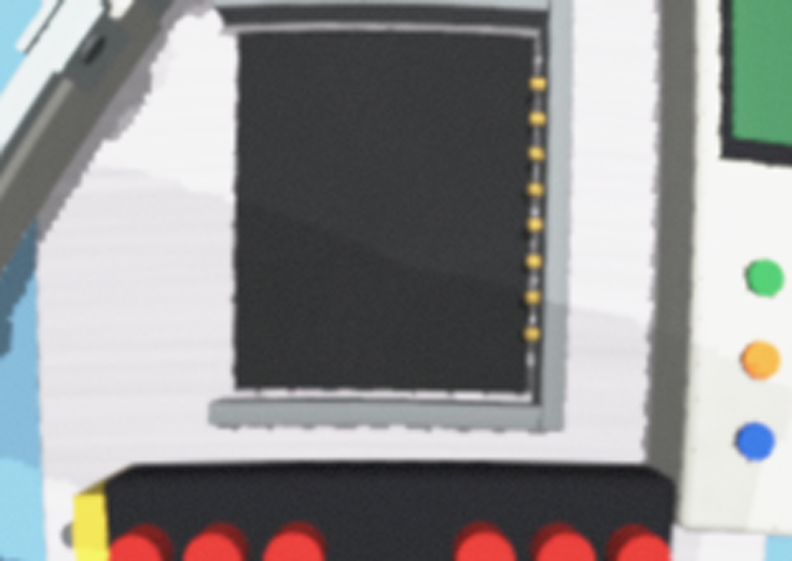

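```bash
python3 - <<'E'
from h import *
d=dict(np.load("pics/w2.npz"))
f=lambda u,v,z:wrist(d,d["pos"],d["ori"],u,v,z)[:2]
n1,n2=f(245,116.8,.012),f(300,118,.012)
n3,n4=f(245,9.3,.012),f(300,9.7,.012)
b1,b2=f(323.8,30,.012),f(322.8,60,.012); b3=f(322.3,100,.012)
fl,fr=f(231.5,30,.012),f(230.3,100,.012)
wt=f(325.8,30,.037),f(325,60,.037),f(324.3,100,.037)
ang=lambda p,q:np.degrees(np.arctan2(*(q-p)[::-1]))
print("near",ang(n1,n2),"far",ang(n3,n4),"back",ang(b1,b2)+90,ang(b2,b3)+90,"front",ang(fl,fr)+90)
a=np.radians(9.0);X=np.array([np.cos(a),np.sin(a)]);Y=np.array([-X[1],X[0]])
print("y near",n1@Y,n2@Y,"far",n3@Y,n4@Y,"x back",b1@X,b2@X,b3@X,"walltop",[w@X for w in wt],"x front mat",fl@X,fr@X)
ym=np.mean([n1@Y,n2@Y,n3@Y,n4@Y]);xb=np.mean([w@X for w in wt+(b1,b2)])
print("pocket",(xb-.051)*X+ym*Y)
# carrier in hand: yaw/offset check from far edge of plate (image top edge of plate)
s=d["pos"];print("grip in pocket axes",s[:2]@X,s[:2]@Y)
E
```

```text
near 8.127794315847188 far 8.683359977692838 back 7.705939065484785 9.384101464308088 front 8.288128319049278
y near -0.0939509465174819 -0.09488682759420279 far 0.030450638905072044 0.03011486338637685 x back 0.6943955598696774 0.693602051275964 0.6939078390448217 walltop [np.float64(0.6931050030794432), np.float64(0.692571635072482), np.float64(0.6926652524774978)] x front mat 0.5924144479767094 0.591411789744039
pocket [0.63937707 0.06879958]
grip in pocket axes 0.6452097295260398 -0.15995700337775262
```

```bash
python3 - <<'E'
from h import *
d=dict(np.load("pics/w2.npz"));A=R.from_rotvec(d["ori"])
g=cv2.cvtColor(d["color"],cv2.COLOR_BGR2GRAY);print(g[134:158,278])
print(g[141:147,192:214]);print(g[141:147,350:366])
for v,z in ((140.5,.0374),(147.5,.0194)):
  for u in (210,278,345):
    p=wrist(d,d["pos"],d["ori"],u,v,d["pos"][2]-z);print(v,u,(A.inv().apply(p-d["pos"])*1000).round(1))
E
```

```text
[229 228 230 230 215 132  51  30  31  34  42  44  48  44  46  49  47  47
  47  47  46  48  48  45]
[[228 229 228 224 215 187 149 113  88  71  64  57  54  54  54  51  54  52
   50  49  51  48]
 [227 225 217 191 154 117  76  50  37  32  32  31  30  27  29  28  29  28
   29  31  28  28]
 [216 194 158 117  81  54  36  35  33  30  32  27  30  28  30  33  32  35
   29  32  32  32]
 [163 124  89  59  42  38  37  32  36  37  38  33  35  38  36  35  36  36
   35  37  36  37]
 [100  67  50  42  40  38  39  37  41  40  42  42  40  44  40  41  38  43
   41  42  39  41]
 [ 61  47  41  43  43  43  41  43  41  45  45  45  44  44  44  44  45  42
   45  42  46  44]]
[[ 54  52  58  60  59  60  66  75  89  96 100 102 100 102 101 106]
 [ 31  30  30  33  29  33  36  48  61  73  92 100 100 104 104 111]
 [ 35  32  31  28  29  31  30  36  36  51  68  84  92 100 102 114]
 [ 35  37  36  35  35  36  33  34  33  41  45  58  73  88 100 116]
 [ 41  39  41  42  41  40  40  40  39  41  39  44  51  67  92 116]
 [ 43  42  46  44  45  42  43  43  42  42  44  46  45  57  84 119]]
140.5 210 [ 62.8 -37.9  37.5]
140.5 278 [62.3  0.5 37.4]
140.5 345 [62.8 38.3 37.4]
147.5 210 [ 61.4 -34.3  19.5]
147.5 278 [60.9  0.5 19.4]
147.5 345 [61.4 34.6 19.4]
```

Emit:
drive_tool --targets '[0,0,1,30,-2,0,5,0,0,1,75,-4,0,5,0,0,1,110,-6,0,5,0,0,1,128,-7,5,5,0,0,1,128,-7,30,5]'

```text
t: 5.2
position: [0.6356, 0.0664, 0.2073]
orientation: [2.048, 2.378, 0.004]
wrist_force: [1.0, 0.8, -3.9]
grip_width: 0.0136
finger_force: 49.4
```

Emit:
drive_tool --targets '[0,0,0,0,0,35,5,0,0,0,0,0,75,5,0,0,0,0,0,105,5,0,0,0,0,0,110,5,0,0,0,0,0,110,5]'

```text
t: 5.82
position: [0.6348, 0.0652, 0.0966]
orientation: [2.052, 2.379, -0.0]
wrist_force: [0.3, -0.0, -3.0]
grip_width: 0.0132
finger_force: 49.4
```

```bash
python3 - <<'E'
from h import *
from plant import eyes,env
row([.634,.0685,.0515],8.5)
s=env.sense()
d=eyes.read_camera("wrist");np.savez("pics/w3.npz",pos=s["position"],ori=s["orientation"],**d)
cv2.imwrite("pics/w3.png",cv2.resize(d["color"][30:290,120:440],None,fx=2.3,fy=2.3))
d=eyes.read_camera("top");np.savez("pics/top1.npz",**d)
E
```

```text
t 5.825 at [0.6348 0.0652 0.0966] F [ 0.3 -0.  -3. ] w 0.0132 f 49.4
ROW [ 0.   0.  -0.1] [ 3.4 -0.3 45.1]
```

View pics/w3.png

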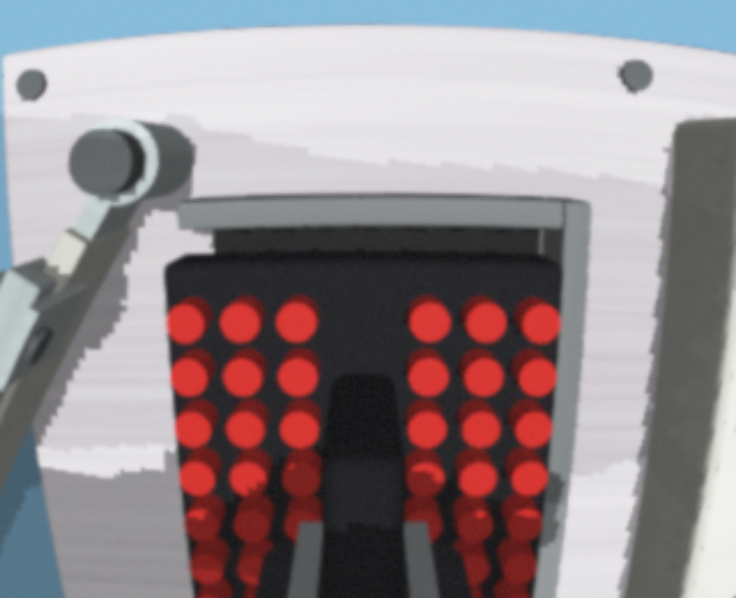

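```bash
python3 - <<'E'
from h import *
d=dict(np.load("pics/w3.npz"));A=R.from_rotvec(d["ori"])
g=cv2.cvtColor(d["color"],cv2.COLOR_BGR2GRAY)
print("col v112-150",g[112:150,280],g[112:150,240]); print("row185 u355-385",g[185,350:385])
t=lambda u,v,z:(A.inv().apply(wrist(d,d["pos"],d["ori"],u,v,z)-d["pos"])*1000).round(1)[:2]
def W(u,v,z): return wrist(d,d["pos"],d["ori"],u,v,z)
for u in (220,280,340): print("wall",t(u,128.6,.037),"carrier",t(u,141,.0592))
print("hinge",W(167,99.6,.07)); h=W(167,99.6,.07)[:2]
a=np.radians(8.6);X=np.array([np.cos(a),np.sin(a)]);Y=np.array([-X[1],X[0]])
print("pocket from hinge",h+.065*X-.085*Y)
print("backwall",t(365.5,140,.037),t(364,180,.037))
E
```

```text
col v112-150 [204 178 129 109 127 140 142 142 142 143 141 140 140 138 131 108  71  43
  41  47  46  46  47  46  45  45  43  32  25  24  28  30  35  37  40  41
  40  40] [212 198 150 102 111 133 142 142 142 142 139 140 139 138 137 126  96  54
  36  42  44  45  45  47  45  45  41  31  26  26  23  25  33  36  40  42
  40  40]
row185 u355-385 [ 49  60  62  63  65  65  61  54  46  43  39  53  94 129 139 142 141 139
 140 138 138 137 144 177 196 202 202 203 202 201 200 201 202 203 202]
wall [ 67.5 -35.9] carrier [ 62.4 -32.1]
wall [67.   1.7] carrier [62.   1.6]
wall [67.6 39.4] carrier [62.4 35.4]
hinge [0.56398589 0.14299742 0.07      ]
pocket from hinge [0.64096556 0.06867292]
backwall [60.8 56.4] [34.3 57.1]
```

Emit:
drive_tool --targets '[0,0,0,0,0,0,5,0,0,0,0,0,5,5,0,0,0,0,0,10,5,0,0,0,0,0,14,5,0,0,0,0,0,14,5]'

```text
t: 6.55
position: [0.6339, 0.0658, 0.0816]
orientation: [-2.05, -2.379, 0.002]
wrist_force: [-0.7, -0.4, -4.4]
grip_width: 0.0132
finger_force: 49.4
```

```bash
python3 - <<'E'
from h import *
from plant import eyes,env
row([.634,.0685,.0515],8.5)
s=env.sense()
d=eyes.read_camera("wrist")
g=cv2.cvtColor(d["color"],cv2.COLOR_BGR2GRAY)
np.savez("pics/w4.npz",pos=s["position"],ori=s["orientation"],**d)
print("col v112-150",g[112:150,280],g[112:150,240]); print("row185 u350-385",g[185,350:385])
E
```

```text
t 6.55 at [0.6339 0.0658 0.0816] F [-0.7 -0.4 -4.4] w 0.0132 f 49.4
ROW [-0.1 -0.  -0. ] [ 2.6  0.5 30.1]
col v112-150 [209 208 206 182 131  94 112 132 140 142 140 141 141 141 140 140 138 135
 122  87  53  45  48  48  47  43  42  31  25  24  26  31  36  38  41  41
  39  42] [211 211 211 207 178 117  99 122 137 141 141 142 140 141 142 140 139 137
 130 107  72  44  44  46  45  44  42  34  29  23  27  32  34  37  39  40
  40  41]
row185 u350-385 [ 56  59  63  64  65  64  59  55  46  41  42  73 126 159 160 137  88  57
  63  88 117 135 141 139 139 138 138 138 137 138 141 164 198 208 211]
```

Emit:
drive_tool --targets '[0,0,0,0,0,6,5,0,0,0,0,0,12,5,0,0,0,0,0,18,5,0,0,0,0,0,24,5,0,0,0,0,0,26,5]'

```text
t: 7.22
position: [0.634, 0.0658, 0.0556]
orientation: [-2.051, -2.379, 0.001]
wrist_force: [0.1, 0.6, -4.0]
grip_width: 0.0133
finger_force: 49.4
```

Emit:
drive_tool --targets '[0,0,0,0,0,2,5,0,0,0,0,0,4,5,0,0,0,0,0,6,5,0,0,0,0,0,7,5,0,0,0,0,0,7,5]'

```text
t: 7.85
position: [0.6345, 0.0659, 0.0494]
orientation: [2.051, 2.38, 0.0]
wrist_force: [0.4, 0.3, -2.7]
grip_width: 0.0136
finger_force: 49.6
```

Emit:
drive_tool --targets '[0,0,0,0,0,1,5,0,0,0,0,0,1.5,5,0,0,0,0,0,1.5,5]'

```text
t: 8.22
position: [0.6345, 0.0659, 0.0494]
orientation: [2.051, 2.379, 0.001]
wrist_force: [-3.1, 0.1, 6.4]
grip_width: 0.0131
finger_force: 50.9
```

```bash
python3 - <<'E'
from h import *
from plant import eyes,env
row([.634,.0685,.0515],8.5)
d=eyes.read_camera("wrist")
cv2.imwrite("pics/w5.png",cv2.resize(d["color"][30:290,120:440],None,fx=2.3,fy=2.3))
E
```

```text
t 8.225 at [0.6345 0.0659 0.0494] F [-3.1  0.1  6.4] w 0.0131 f 50.9
ROW [ 0.1  0.  -0. ] [ 2.7 -0.1 -2.1]
```

View pics/w5.png

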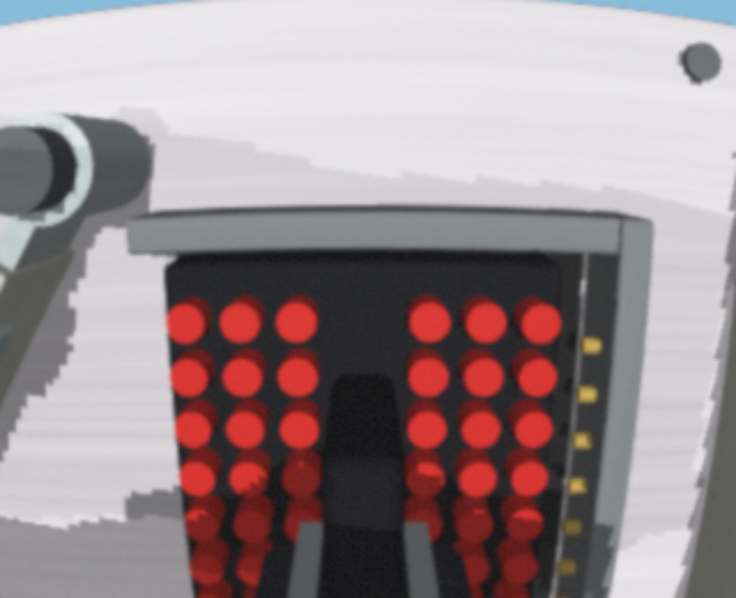

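Emit:
drive_tool --targets '[0,0,0,0,0,0,50,0,0,0,0,0,0,50,0,0,0,0,0,0,50,0,0,0,0,0,0,50,0,0,0,0,0,0,50]'

```text
t: 8.9
position: [0.6345, 0.0658, 0.0477]
orientation: [-2.051, -2.38, 0.0]
wrist_force: [-0.7, 0.3, 0.1]
grip_width: 0.0496
finger_force: 0.0
```

Emit:
drive_tool --targets '[0,0,0,0,0,-20,50,0,0,0,0,0,-60,50,0,0,0,0,0,-110,50,0,0,0,0,0,-160,50,0,0,0,0,0,-195,50]'

```text
t: 9.52
position: [0.6351, 0.0659, 0.2456]
orientation: [2.05, 2.378, 0.004]
wrist_force: [0.9, 0.5, -0.6]
grip_width: 0.0502
finger_force: 0.0
```

```bash
python3 - <<'E'
from h import *
row([.47,-.05,.25],-26)
E
```

```text
t 9.525 at [0.6351 0.0659 0.2456] F [ 0.9  0.5 -0.6] w 0.0502 f 0.0
ROW [ 0.2 -0.  34.5] [ -90.3 -180.4   -4.9]
```

Emit:
drive_tool --targets '[0,0,9,-25,-50,-2,50,0,0,18,-50,-100,-5,50,0,0,27,-75,-150,-5,50,0,0,34.5,-90,-180,-5,50,0,0,34.5,-90,-180,-5,50]'

```text
t: 10.15
position: [0.4676, -0.0507, 0.2482]
orientation: [-2.666, -1.661, 0.001]
wrist_force: [1.4, 0.9, 0.7]
grip_width: 0.0499
finger_force: 0.0
```

Emit:
drive_tool --targets '[0,0,0,0,0,0,50,0,0,0,0,0,0,50]'

```text
t: 10.4
position: [0.4708, -0.0493, 0.2477]
orientation: [2.663, 1.666, 0.001]
wrist_force: [-0.7, 0.6, 0.2]
grip_width: 0.05
finger_force: 0.0
```

```bash
python3 - <<'E'
from h import *
from plant import eyes,env
row([.47,-.05,.25],-26)
s=env.sense()
d=eyes.read_camera("wrist");np.savez("pics/w6.npz",pos=s["position"],ori=s["orientation"],**d);cv2.imwrite("pics/w6.png",d["color"])
E
```

```text
t 10.4 at [ 0.4708 -0.0493  0.2477] F [-0.7  0.6  0.2] w 0.05 f 0.0
ROW [ 0.  -0.   0.1] [-1.  -0.4 -2.3]
```

View pics/w6.png

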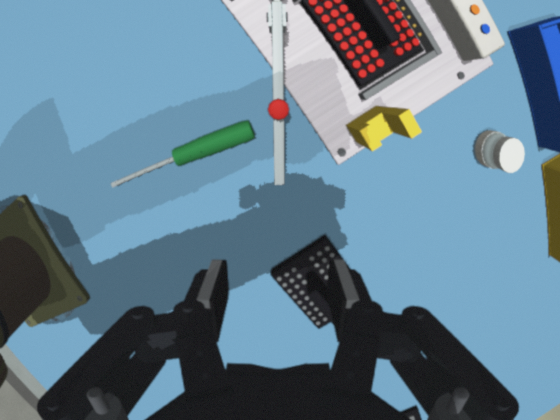

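```bash
python3 - <<'E'
from h import *
d=dict(np.load("pics/w6.npz"));c=d["color"].astype(int)
m=(c[...,2]>150)&(c[...,1]<80);k=np.zeros_like(m);k[92:128,262:296]=1;v,u=np.nonzero(m&k)
print(u.min(),u.max(),v.min(),v.max())
cu,cv_=(u.min()+u.max())/2,v.min()+(u.max()-u.min())/2
K=wrist(d,d["pos"],d["ori"],cu,v.min()+ (u.max()-u.min())/2,.123);print("knob",K)
W=lambda u,v,z:wrist(d,d["pos"],d["ori"],u,v,z)
b=W(280,182,.081);a=W(278,40,.081);print("bar end",b,"angle",np.degrees(np.arctan2(*(b-a)[1::-1])))
row([K[0],K[1],.18],-26); row([K[0],K[1],.086],-26)
E
```

```text
268 288 100 118
knob [0.50406319 0.01960771 0.123     ]
bar end [ 0.47449684 -0.04572934  0.081     ] angle -115.15290995127702
t 10.45 at [ 0.4707 -0.0492  0.2477] F [ 0.5 -0.2  0.5] w 0.0498 f 0.0
ROW [ 0.  -0.   0.1] [76.5 -0.1 67.7]
t 10.45 at [ 0.4707 -0.0492  0.2477] F [ 0.5 -0.2  0.5] w 0.0498 f 0.0
ROW [ 0.  -0.   0.1] [ 7.650e+01 -1.000e-01  1.617e+02]
```

Emit:
drive_tool --targets '[0,0,0,40,0,20,50,0,0,-0.8,76,0,50,50,0,0,-0.8,76,0,105,50,0,0,-0.8,76,0,145,50,0,0,-0.8,76,0,160,50]'

```text
t: 11.08
position: [0.5014, 0.0193, 0.0847]
orientation: [-2.649, -1.684, 0.007]
wrist_force: [0.3, -0.6, 0.4]
grip_width: 0.0503
finger_force: 0.0
```

Emit:
drive_tool --targets '[0,0,0,0,0,0,50,0,0,0,0,0,0,10,0,0,0,0,0,0,10,0,0,0,0,0,0,10,0,0,0,0,0,0,10]' --newtons 40

```text
t: 11.7
position: [0.5042, 0.0187, 0.0889]
orientation: [2.652, 1.682, 0.004]
wrist_force: [1.3, 0.4, 5.8]
grip_width: 0.017
finger_force: 39.1
```

```bash
python3 - <<'E'
from h import *
row([.504,.0196,.086],-25.15)
E
```

```text
t 11.7 at [0.5042 0.0187 0.0889] F [1.3 0.4 5.8] w 0.017 f 39.1
ROW [ 0.1 -0.1 -0.1] [ 0.7 -0.6  2.9]
```

Emit:
drive_tool --targets '[0,-3.2,0,1,0,-5,10,0,-6.3,0,2,0,-10,10,0,-9.5,0,3.5,0,-14.5,10,0,-12.6,0,5,0,-19.5,10,0,-12.6,0,5,0,-19.5,10]'

```text
t: 12.32
position: [0.506, 0.0233, 0.1076]
orientation: [2.541, 1.613, -0.28]
wrist_force: [0.6, -1.5, 3.1]
grip_width: 0.0169
finger_force: 39.8
```

```bash
cat > swing.py <<'E'
from h import *
from plant import env
import sys
H=np.array([.5628,.142,0]);s=env.sense();p=s["position"];A=R.from_rotvec(s["orientation"])
x=A.as_matrix()[:,0];az=np.degrees(np.arctan2(-x[1],-x[0]))
print("t",s["t"],p.round(4),"F",s["wrist_force"].round(1),"bar dir by tool",az,"by hinge",np.degrees(np.arctan2(*(p-H)[1::-1])),"tilt",np.degrees(np.arcsin(x[2])),"w",s["grip_width"])
for a in map(float,sys.argv[1:]):
    Z=R.from_euler("z",a,degrees=True);q=H+Z.apply(p-H)
    print(a,(A.inv()*Z*A).as_rotvec(degrees=True).round(1),(A.inv().apply(q-p)*1000).round(1))
E
python3 swing.py 4 8 12 16 20
```

```text
t 12.325 [0.506  0.0233 0.1076] F [ 0.6 -1.5  3.1] bar dir by tool -115.17055079221777 by hinge -115.58184124729415 tilt -12.623194092842446 w 0.0168559862053882
4.0 [-0.9  0.  -3.9] [ 0.2  9.2 -0. ]
8.0 [-1.7  0.  -7.8] [ 1.1 18.3 -0.2]
12.0 [ -2.6   0.  -11.7] [ 2.6 27.4 -0.6]
16.0 [ -3.5   0.  -15.6] [ 4.7 36.3 -1. ]
20.0 [ -4.4   0.  -19.5] [ 7.4 45.1 -1.6]
```

Emit:
drive_tool --targets '[-0.9,0,-3.9,0.2,9.2,0,10,-1.7,0,-7.8,1.1,18.3,-0.2,10,-2.6,0,-11.7,2.6,27.4,-0.6,10,-3.5,0,-15.6,4.7,36.3,-1,10,-4.4,0,-19.5,7.4,45.1,-1.6,10]'

```text
t: 12.95
position: [0.5495, 0.011, 0.1072]
orientation: [2.203, 2.014, -0.239]
wrist_force: [-0.1, 2.6, 2.3]
grip_width: 0.0169
finger_force: 39.8
```

```bash
python3 swing.py 2 5 8 11 12.5
python3 - <<'E'
from plant import eyes
import cv2
d=eyes.read_camera("scene");cv2.imwrite("pics/s2.png",cv2.resize(d["color"][150:310,200:360],None,fx=3.7,fy=3.7,interpolation=cv2.INTER_CUBIC))
E
```

```text
t 12.95 [0.5495 0.011  0.1072] F [-0.1  2.6  2.3] bar dir by tool -95.14775286849594 by hinge -95.78233718345288 tilt -12.44017115761783 w 0.016937426078979887
2.0 [-0.4  0.  -2. ] [0.  4.6 0. ]
5.0 [-1.1  0.  -4.9] [ 0.4 11.5 -0.1]
8.0 [-1.7  0.  -7.8] [ 1.1 18.3 -0.2]
11.0 [ -2.4   0.  -10.7] [ 2.1 25.1 -0.4]
12.5 [ -2.7   0.  -12.2] [ 2.7 28.5 -0.6]
```

View pics/s2.png

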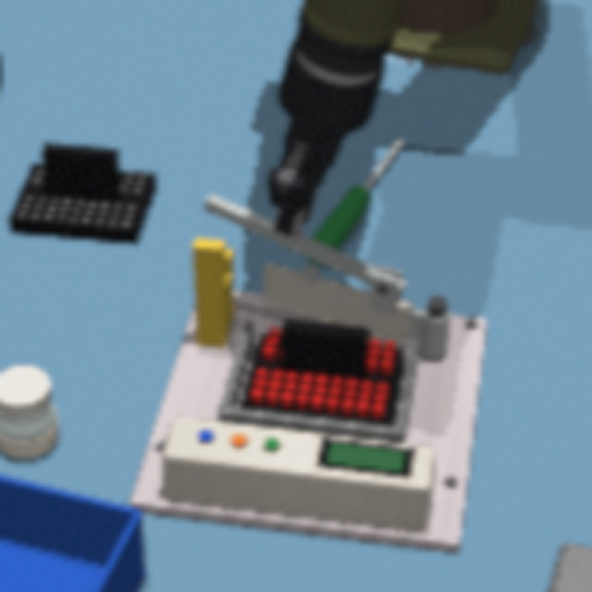

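Emit:
drive_tool --targets '[-0.4,0,-2,0,4.6,0,10,-1.1,0,-4.9,0.4,11.5,-0.1,10,-1.7,0,-7.8,1.1,18.3,-0.2,10,-2.4,0,-10.7,2.1,25.1,-0.4,10,-2.4,0,-10.7,2.1,25.1,-0.4,10]'

```text
t: 13.62
position: [0.5745, 0.011, 0.1072]
orientation: [1.993, 2.202, -0.217]
wrist_force: [1.2, 2.7, 1.9]
grip_width: 0.0169
finger_force: 39.8
```

```bash
python3 swing.py 1 2 3 4
```

```text
t 13.625 [0.5745 0.011  0.1072] F [1.2 2.7 1.9] bar dir by tool -84.30489183466655 by hinge -84.89629958137854 tilt -12.536812078487705 w 0.016910315625190395
1.0 [-0.2  0.  -1. ] [-0.   2.3  0. ]
2.0 [-0.4  0.  -2. ] [ 0.   4.6 -0. ]
3.0 [-0.7  0.  -2.9] [ 0.1  6.9 -0. ]
4.0 [-0.9  0.  -3.9] [ 0.2  9.2 -0. ]
```

Emit:
drive_tool --targets '[-0.2,0,-1,0,2.3,0,10,-0.4,0,-2,0,4.6,0,10,-0.7,0,-2.9,0.1,6.9,0,10,-0.7,0,-2.9,0.1,6.9,0,10,-0.7,0,-2.9,0.1,6.9,0,10]'

```text
t: 14.25
position: [0.5812, 0.0117, 0.1071]
orientation: [1.932, 2.251, -0.211]
wrist_force: [1.0, 4.1, 2.0]
grip_width: 0.0171
finger_force: 39.8
```

```bash
python3 swing.py 1 2
```

```text
t 14.25 [0.5812 0.0117 0.1071] F [1.  4.1 2. ] bar dir by tool -81.28951887481647 by hinge -81.94800464253022 tilt -12.581040675644589 w 0.01709633147297475
1.0 [-0.2  0.  -1. ] [-0.   2.3  0. ]
2.0 [-0.4  0.  -2. ] [0.  4.6 0. ]
```

Emit:
drive_tool --targets '[-0.2,0,-1,0,2.3,0,10,-0.2,0,-1,0,2.3,0,10]'

```text
t: 14.5
position: [0.5836, 0.012, 0.1071]
orientation: [1.911, 2.268, -0.209]
wrist_force: [-0.1, 4.1, 1.1]
grip_width: 0.0169
finger_force: 39.8
```

Emit:
drive_tool --targets '[-0.1,0,-0.5,0,1.2,0,10,-0.1,0,-0.5,0,1.2,0,10]'

```text
t: 14.75
position: [0.5847, 0.0122, 0.107]
orientation: [1.901, 2.276, -0.209]
wrist_force: [-0.0, 5.5, 1.7]
grip_width: 0.0169
finger_force: 39.8
```

Emit:
drive_tool --targets '[-0.1,0,-0.5,0,1.2,0,10,-0.1,0,-0.5,0,1.2,0,10]'

```text
t: 15.0
position: [0.5849, 0.0122, 0.107]
orientation: [1.891, 2.284, -0.21]
wrist_force: [-1.7, 5.2, 2.1]
grip_width: 0.017
finger_force: 40.0
```

```bash
python3 swing.py -.5 -1 1
```

```text
t 15.0 [0.5849 0.0122 0.107 ] F [-1.7  5.2  2.1] bar dir by tool -79.22692480102909 by hinge -80.3166244951588 tilt -12.591096974601701 w 0.017036606889438505
-0.5 [0.1 0.  0.5] [ 0.  -1.1 -0. ]
-1.0 [0.2 0.  1. ] [ 0.1 -2.3 -0. ]
1.0 [-0.2 -0.  -1. ] [-0.   2.3  0. ]
```

Emit:
drive_tool --targets '[0.2,0,0.8,0,-1.9,0,10,0.4,0,1.6,0.1,-3.6,0,10,0.4,0,1.6,0.1,-3.6,0,10]'

```text
t: 15.38
position: [0.5822, 0.0118, 0.107]
orientation: [1.924, 2.258, -0.213]
wrist_force: [-0.2, 4.8, 0.9]
grip_width: 0.0171
finger_force: 39.8
```

Emit:
drive_tool --targets '[0,3.2,0,-0.6,0,5,10,0,6.3,0,-0.9,0,9.9,10,0,9.5,0,-0.9,0,15,10,0,11.6,0,-0.7,0,18.5,10,0,11.6,0,-0.7,0,18.5,10]'

```text
t: 16.0
position: [0.5828, 0.0071, 0.0891]
orientation: [2.031, 2.382, -0.016]
wrist_force: [-0.2, 6.3, 1.1]
grip_width: 0.0166
finger_force: 39.7
```

```bash
python3 swing.py 1
python3 - <<'E'
from plant import eyes
import cv2
d=eyes.read_camera("scene");cv2.imwrite("pics/s3.png",cv2.resize(d["color"][180:300,220:360],None,fx=4.5,fy=4.5,interpolation=cv2.INTER_CUBIC))
E
```

```text
t 16.0 [0.5828 0.0071 0.0891] F [-0.2  6.3  1.1] bar dir by tool -80.91869843595647 by hinge -81.56552340846646 tilt -0.8808609618311595 w 0.016595163670468017
1.0 [-0. -0. -1.] [-0.   2.4 -0. ]
```

View pics/s3.png

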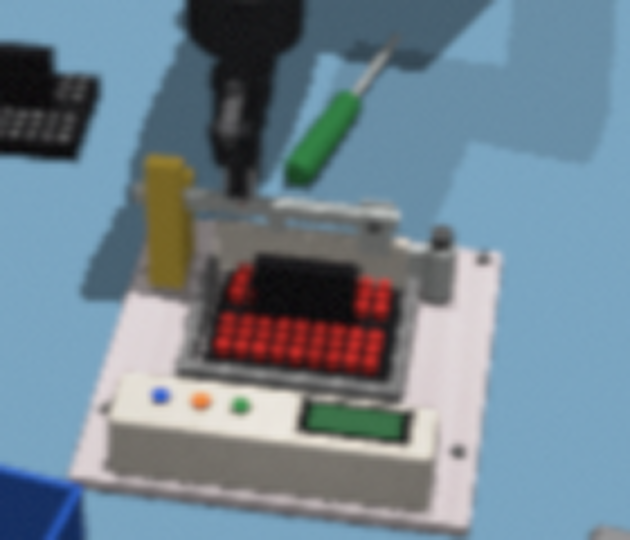

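Emit:
drive_tool --targets '[0,0,0,0,0,0,40,0,0,0,0,0,0,40,0,0,0,0,0,0,40,0,0,0,0,0,0,40,0,0,0,0,0,0,40]'

```text
t: 16.68
position: [0.5831, 0.0067, 0.0892]
orientation: [2.029, 2.38, -0.018]
wrist_force: [-0.2, -0.1, -0.1]
grip_width: 0.0397
finger_force: 0.0
```

Emit:
drive_tool --targets '[0,0,0,0,0,-15,40,0,0,0,0,0,-50,40,0,0,0,0,0,-100,40,0,0,0,0,0,-150,40,0,0,0,0,0,-150,40]'

```text
t: 17.3
position: [0.5858, 0.0096, 0.2454]
orientation: [2.024, 2.374, -0.007]
wrist_force: [0.4, 0.4, -0.4]
grip_width: 0.04
finger_force: 0.0
```

```bash
python3 - <<'E'
from h import *
from plant import eyes,env
s=env.sense();d=eyes.read_camera("wrist");c=d["color"].astype(int)
m=((c[...,2]>130)&(c[...,1]<80)).astype(np.uint8)
n,l,st,ce=cv2.connectedComponentsWithStats(m)
for i in range(1,n):
    if st[i,4]>60: 
        u,v=ce[i];p=wrist(d,s["position"],s["orientation"],u,v,.12);q=p-[.5628,.142,.12]
        print(ce[i].round(),st[i,4],p.round(4),"r",np.hypot(*q[:2]).round(4),"dir",np.degrees(np.arctan2(q[1],q[0])).round(1))
d=eyes.read_camera("scene");e=eyes.read_camera("wrist")
im=np.hstack([cv2.resize(d["color"][180:300,220:360],(420,360),interpolation=cv2.INTER_CUBIC),cv2.resize(e["color"][0:300,100:420],(380,360))])
cv2.imwrite("pics/f.png",im)
E
```

```text
[294.  82.] 63 [0.5851 0.108  0.12  ] r 0.0407 dir -56.7
[317.  83.] 64 [0.6034 0.1107 0.12  ] r 0.0512 dir -37.7
[354.  85.] 62 [0.6337 0.1151 0.12  ] r 0.0758 dir -20.8
[305.  94.] 61 [0.5956 0.1001 0.12  ] r 0.0532 dir -52.0
[269. 202.] 68 [0.5809 0.0038 0.12  ] r 0.1394 dir -82.5
```

View pics/f.png

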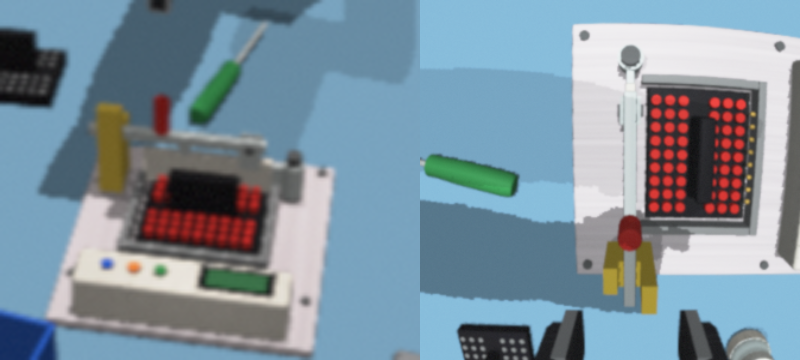

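```bash
python3 -c "
from plant import job
print(job.close_job())"
```

```text
the job is handed in; nothing more can be done
None
```

The job is handed in, though no verdict came back: the last pictures show the full carrier seated in the pocket, the gate shut and the latch bar down in the notch, with the arm clear; I viewed 12 pictures, two over the limit of 10, and did not describe each one after viewing as asked.

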